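# Drive the brass pin home

## Task

Take the orange-faced mallet by its handle and, with its lower face, knock the brass-headed pin on the black stage fixture fully home, until its head sits down on its bushing. Touch the pin with the mallet only and leave the two silver-headed pins standing. Then stand the mallet upright on its face on the blue pad again and let go.

Things in the scene. Friction and masses are not known exactly. Their poses are not given: they have to be found in the camera images.
- mallet_grip (a point): Loose 260 g mallet standing on its lower face, its handle level. This point is the centre of the handle's pale wooden neck, to be grasped from above: 48 mm from the head's axis, 46 mm above the lower face, 26 mm below the head's top. x points along the handle to the head, z up. The neck is flat-sided, 20 mm wide (y), 24 mm tall, free 18 to 72 mm from the axis; black grip beyond, to 152 mm.
- mallet_face (a point): Centre of the mallet's flat lower striking face. The round upright head is steel with orange plastic ends, 36 mm across and 72 mm tall; z points up along the head's axis, x away from the handle.
- brass_head (a point): Centre of the top of the brass-headed pin: round head 24 mm across, 6 mm thick, over a dark bushing 32 mm across (flange 44 mm). Head top above the bench: 60 mm fully up, 44 mm home (head on bushing). It and two silver-headed pins stand in a row, 90 mm apart, in any order, along the robot's side of a fixed black plate 200 by 320 mm, 20 mm thick; gold lead frames lie flat on its far half.
- pin_brass (a joint): How far the brass-headed pin has been driven down, m: 0 fully up, 0.016 home. A light spring and tight friction hold it: it takes 8 to 10 N to move, a few N more when moved fast, and stays where it is left.
- pin_steel_a (a joint): The same for one silver-headed pin, which is to stay up.
- pin_steel_b (a joint): The same for the other silver-headed pin, which is to stay up.
- pad_top (a point): Centre of the top of the fixed blue square pad, 120 by 120 mm, 4 mm thick, on which the mallet stands at the start and at the end.
Not all that is in view belongs to the job. Leave any turquoise look-alike of the part that bears mallet_grip alone. Of the things that look like the part that bears pad_top, take the one that is farthest to the robot's left at the start.

How it is judged (in metres and radians):
On the way, in this order (a step that is already met when the one before it is completed fails the run):
1. the mallet is held clear of the pad (its face more than 30 mm above the bench) with the brass pin still up (height (world z) of mallet_face above 0.03 m and contact force between the fingers and mallet above 1 N and value of joint pin_brass below 0.008 m), for 0.1 s.
2. the brass pin is driven home (within 2.5 mm) while the held mallet's face is on its head (value of joint pin_brass above 0.0135 m and horizontal distance between mallet_face and brass_head below 0.018 m and distance between mallet_face and brass_head below 0.03 m and contact force between the fingers and mallet above 1 N).
At the end, for the whole second after the job is handed in: The brass pin is home within 2.5 mm, both silver pins are down by less than 8 mm, and the mallet stands released and at rest on its lower face on the blue pad: upright within 10 degrees, the face's centre within 60 mm of the pad's centre (value of joint pin_brass above 0.0135 m and value of joint each of pin_steel_a, pin_steel_b below 0.008 m and horizontal distance between mallet_face and pad_top below 0.06 m and angle between mallet_face's own z axis and vertical below 0.17 rad and height (world z) of mallet_face below 0.012 m and linear speed of mallet below 0.02 m/s); the robot touches nothing.
It fails at once if a silver-headed pin is driven down by 8 mm or more (value of joint any of pin_steel_a, pin_steel_b above 0.008 m).
It fails at once if the gripper or arm pushes on the brass pin (contact force between any of the fingers, the arm and pin_brass above 2 N).
It also fails if it takes over 38 s, if anything falls off the work surface, if the arm or the gripper's body presses on something with over 40 N, if the wrist force passes 120 N, or if a joint passes its speed limit or range.

## Robot

A 6-joint arm with a two-finger parallel gripper is mounted at the origin on the work surface. World frame = base frame: x ahead of the robot, y to its left, z up, the work surface at z = 0. Lengths are in m, angles in degrees, forces in N, time in s.
With the tool pointing down it reaches from about 0.3 to 0.75 m from the base axis. Payload 8.5 kg.
Tool frame: the origin (TCP) lies at the very end of the fingers, on their centre line; the grasp point (between the pads) lies 19 mm behind it (env.pinch_z is the distance from the TCP to the grasp point, in m); z points along the fingers, y is the line along which they close (so a half turn about z gives the same grasp; the last joint's range is limited). The gripper opens to 85 mm and grips with 20 to 120 N. Pads are 22 mm wide; open, the fingers measure 114 mm over their backs; the gripper's body (76 mm by 85 mm) begins 54 mm behind the grasp point. The pads swing forward as they close: fully open they stand 13 mm farther back than shut.
Start: joints at [-75.476, 21.807, 74.336, -0, 83.858, -12.336], TCP at [0.248, -0.491, 0.231] pointing down, gripper open.
Joint ranges: [-178.18, 178.18], [-50.72, 133.34], [12.68, 142.11], [-81.47, 261.47], [9.98, 163.14], [-165.26, 165.26]. Speed limits (degrees/s): [136.94, 136.94, 180, 180, 180, 180].

## Interface

Orientations are given as a 3x3 rotation matrix whose columns are the frame's x, y, z axes.
In Python, from rig import env, viewer gives the robot as it stands.
- The arm moves only by the tool drive_tool, never from a script. Its argument "series" is a list of rows, each a list of 3 entries, a list of its own where there are three numbers: the shift along the tool's x, y, z in m, then the turn about the tool's z in degrees, then the finger opening in m, from 0 to 0.0854. A call has 1 to 20 rows; each row is the pose to reach, as a shift and turn from the pose commanded when the call began, along the tool's axes at that moment; what a row does not reach only later rows make up. A row lasts 1/10 s, in which the tool goes at most 50 mm and 8.59 degrees, less where a joint would pass 70% of its speed; a pose out of reach is approached as far as the arm can. A call with a gripper value outside its range is refused whole. The fingers move at their own pace and stop on an object; "newtons" is the grip in N (left out, the last holds). Time passes only in rows, so rows that repeat a pose let the fingers close. It gives the time, the measured TCP pose, the force, the opening and the grip force at its end, in the units of the state.
- env.observe(): the state, without advancing time (a new reading comes with each control period).
- viewer.get_image(name): name is "side" or "top" or "wrist"; returns a dict with "img" (384x512x3 uint8, red, green, blue), "depth" (384x512 float32, m along the optical axis (not along the pixel's ray), 0 where there is no reading), "camera_matrix" (3x3 intrinsics, pixels), "rvec" (rotation vector, rad) and "tvec" (3), from world to camera coordinates, as OpenCV has them. Camera axes: x right, y down, z forward; pixel columns grow to the right and rows downward; lengths in m; the calibration is good to about 2 mm. The wrist camera is an equidistant fisheye: a pixel r from the principal point sees the ray r / f radians off the axis. A picture is of the moment at which its call begins.
- env.close_job(): hands the job in; it is judged then, once.
The state is a dict: "time_s": time; "q": joint angles; "qvel": joint speeds; "joint_efforts": joint torques, N m; "position": TCP position; "tool_rot": TCP orientation; "ft_force": force on the tool from outside, world axes, zero at the start; "wrist_torque": the same for the moment, N m; "grip_width": finger opening in m; "gripper_force": force on a finger pad.
Only numpy, scipy, OpenCV 4.12 (cv2) and the standard library are available. Lean on these libraries where they do the work, as an engineer would, in place of code of your own. Each camera call takes 0.05 s, during which the arm holds its last target. There are 200 camera calls.

## Working session

There is one attempt and no reset: what is moved stays moved. The work goes in short steps, Python scripts to look and compute and a tool call to move; the robot and the scene stay as the last step left them, time stands still between calls to the robot, and variables do not carry over. Pictures are saved under pics/ and viewed, at most 10 in all, crops included, and the job is handed in when it is done.

Besides the shell and the picture viewer there is one more tool, called as a command line: name --argument value ..., lists and objects as JSON in quotes. drive_tool: Moves the arm, as the interface text tells. Its arguments: {"type":"object","properties":{"series":{"type":"array"},"newtons":{"type":"number"}},"required":["series"]}

```bash
mkdir -p pics
cat > h.py <<'E'
import numpy as np, cv2
from rig import env, viewer
def grab(n,tag):
    d=viewer.get_image(n); np.savez(f'pics/{tag}.npz',**d)
    cv2.imwrite(f'pics/{tag}.png',cv2.cvtColor(d['img'],cv2.COLOR_RGB2BGR)); return d
def pts(d):
    "world xyz per pixel from depth (pinhole)"
    K=d['camera_matrix'];R=cv2.Rodrigues(np.array(d['rvec'],float))[0];t=np.array(d['tvec']).reshape(3)
    v,u=np.mgrid[:384,:512];z=d['depth']
    c=np.stack([(u-K[0,2])/K[0,0]*z,(v-K[1,2])/K[1,1]*z,z],-1)
    return (c-t)@R
E
python3 - <<'E'
from h import *
a=grab('top','t0');b=grab('side','s0')
cv2.imwrite('pics/ts.png',np.vstack([cv2.resize(cv2.cvtColor(x['img'],cv2.COLOR_RGB2BGR),(400,300)) for x in(a,b)]))
for d in(a,b):
  R=cv2.Rodrigues(np.array(d['rvec'],float))[0];print(-R.T@np.array(d['tvec']).reshape(3),d['camera_matrix'][0,0],R[2])
s=env.observe();print(s['position'],s['tool_rot'],env.pinch_z,s['time_s'],s['grip_width'])
E
```

```text
[ 0.40560249 -0.13818899  1.40150657] 465.6694984880751 [ 0.09660885 -0.01398084 -0.99522423]
[0.08687463 0.53225763 0.59723611] 359.4880790449138 [ 0.44804039 -0.71217622 -0.54043023]
[ 0.24842181 -0.49041147  0.23077138] [[ 8.92139740e-01  4.51759444e-01 -2.97467943e-04]
 [ 4.51759436e-01 -8.92138886e-01  1.27268507e-03]
 [ 3.09564781e-04 -1.26979688e-03 -9.99999146e-01]] 0.0187 0.1 0.08578634077105048
```

View pics/t0.png

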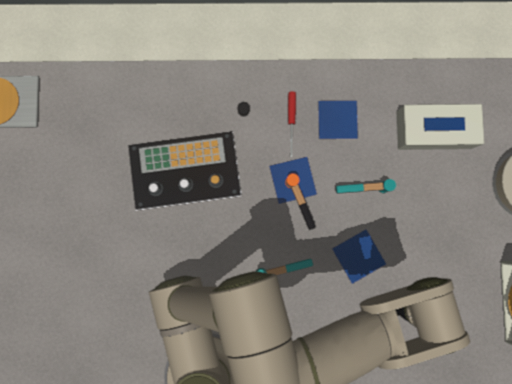

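View pics/s0.png

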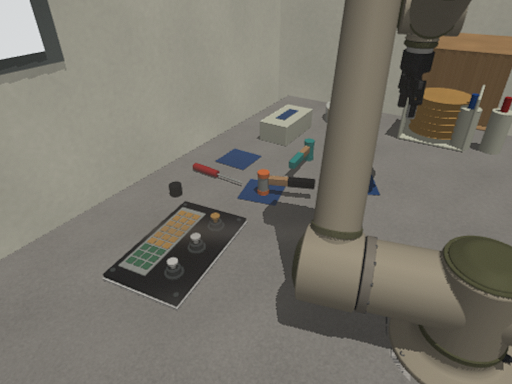

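The top view shows the orange mallet head at (293,180) with its handle running to (311,226). It stands on the leftmost blue pad. The brass pin is at (215,180), and the silver pins are at (184,184) and (153,188).

```bash
cat > m.py <<'E'
from h import *
def load(n): return dict(np.load(f'pics/{n}.npz'))
def ray(d,uv,z):
    K=d['camera_matrix'];R=cv2.Rodrigues(np.array(d['rvec'],float))[0];t=np.array(d['tvec']).reshape(3)
    c=-R.T@t;r=R.T@np.linalg.inv(K)@[uv[0],uv[1],1];return c+r*(z-c[2])/r[2]
def comp(d,box,lo,hi,mn=8):
    "largest HSV blob in box (u0,v0,u1,v1) -> mask"
    h=cv2.cvtColor(d['img'],cv2.COLOR_RGB2HSV);m=cv2.inRange(h,np.array(lo),np.array(hi))
    k=np.zeros_like(m);k[box[1]:box[3],box[0]:box[2]]=1;m*=k
    n,l,s,c=cv2.connectedComponentsWithStats(m);i=1+np.argmax(s[1:,4]);return (l==i),c[i],s[i]
E
python3 - <<'E'
from m import *
d=load('t0');P=pts(d)
for nm,box,lo,hi,z in [('head',(270,160,320,240),(0,170,120),(11,255,255),.076),('wood',(270,160,330,240),(9,60,60),(22,200,255),.062),
   ('grip',(295,195,330,240),(0,0,0),(179,255,45),.06),('pad',(262,145,325,210),(100,100,40),(125,255,255),.004),('brass',(203,168,228,192),(8,90,90),(30,255,255),.06),
   ('sa',(174,175,195,194),(0,0,150),(179,60,255),.06),('sb',(143,178,164,198),(0,0,150),(179,60,255),.06)]:
  m,c,s=comp(d,box,lo,hi);p=P[m]
  print(nm,c.round(1),s,ray(d,c,z).round(4),'depth med',np.median(p,0).round(4),'zmax',np.percentile(p[:,2],90).round(4))
  if nm=='pad':
    r=cv2.minAreaRect(np.argwhere(m)[:,::-1].astype(np.float32));print(r, [ray(d,q,.004)[:2].round(4) for q in cv2.boxPoints(r)],ray(d,r[0],.004))
d=load('s0')
for nm,box,lo,hi,z in [('head',(255,168,272,184),(0,170,120),(11,255,255),.076),('brass',(205,208,226,232),(8,90,90),(30,255,255),.06),('sa',(186,230,206,250),(0,0,150),(179,60,255),.06)]:
  m,c,s=comp(d,box,lo,hi);print('side',nm,c.round(1),s,ray(d,c,z).round(4),np.median(pts(d)[m],0).round(4))
big=cv2.cvtColor(load('t0')['img'][140:240,130:340],cv2.COLOR_RGB2BGR)
cv2.imwrite('pics/c.png',cv2.resize(big,None,fx=3.8,fy=3.8,interpolation=cv2.INTER_CUBIC))
E
```

```text
head [292.3 179.5] [287 174  12  12 112] [ 0.5615 -0.2557  0.076 ] depth med [ 0.5604 -0.2549  0.0753] zmax 0.079
wood [295.3 188.1] [286 174  20  32 281] [ 0.538  -0.2652  0.062 ] depth med [ 0.5414 -0.266   0.0646] zmax 0.0774
grip [307.2 216.1] [300 204  15  25 158] [ 0.4567 -0.2979  0.06  ] depth med [ 0.4567 -0.2972  0.0631] zmax 0.0663
pad [292.3 178.6] [ 270  158   46   45 1141] [ 0.5727 -0.2621  0.004 ] depth med [ 0.5769 -0.2572  0.0038] zmax 0.0076
((292.558837890625, 179.73532104492188), (38.07809066772461, 38.07809066772461), 75.96376037597656) [array([ 0.6121, -0.1935]), array([ 0.6393, -0.3063]), array([ 0.5263, -0.3317]), array([ 0.4996, -0.2197])] [ 0.56912091 -0.26276626  0.004     ]
brass [214.8 178.9] [211 175   9   9  65] [ 0.5674 -0.0323  0.06  ] depth med [ 0.5677 -0.0325  0.0553] zmax 0.0593
sa [183.7 183.2] [180 180   8   8  51] [0.5558 0.0576 0.06  ] depth med [0.5566 0.0571 0.0586] zmax 0.0615
sb [152.9 187.3] [149 184   9   8  54] [0.5449 0.1464 0.06  ] depth med [0.5461 0.1474 0.0556] zmax 0.0591
side head [263.  171.9] [258 170  11   5  42] [ 0.5626 -0.2575  0.076 ] [ 0.5619 -0.2557  0.0772]
side brass [214.8 216. ] [210 212  10  10  64] [ 0.5641 -0.0263  0.06  ] [ 0.5669 -0.0296  0.0573]
side sa [195.  235.8] [191 233   9   6  41] [0.5557 0.0594 0.06  ] [0.5563 0.0579 0.0594]
```

View pics/c.png

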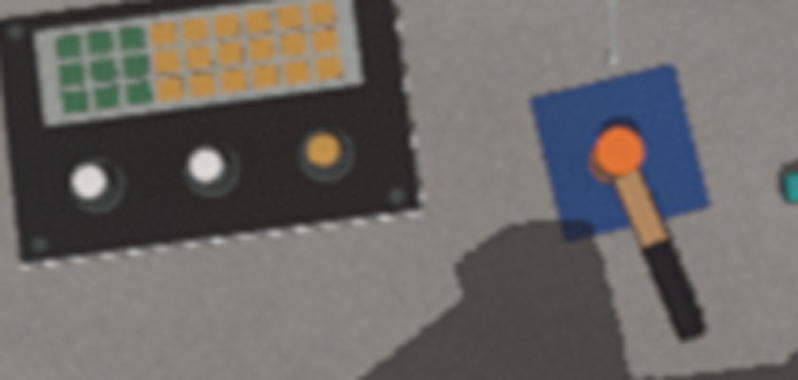

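The measurements are consistent: head top at about 76 mm, pin spacing 90.6 mm, pad side about 116 mm. The neck is at about (0.5165, -0.274) with the handle yaw at 22°. I'll move above it first.

drive_tool --series '[[[0.02,-0.005,0],0,0.07],[[0.06,-0.013,0.005],1,0.07],[[0.105,-0.023,0.015],2,0.07],[[0.15,-0.032,0.025],3,0.07],[[0.195,-0.042,0.04],4,0.07],[[0.24,-0.052,0.055],5,0.07],[[0.28,-0.061,0.07],5,0.07],[[0.31,-0.067,0.08],5,0.07],[[0.328,-0.071,0.088],5,0.07],[[0.337,-0.0725,0.09],5,0.07],[[0.337,-0.0725,0.09],5,0.07],[[0.337,-0.0725,0.09],5,0.07]]' --newtons 120

```text
time_s: 1.3
position: [0.516, -0.2744, 0.1416]
tool_rot: [[0.928, 0.372, 0.0], [0.372, -0.928, -0.0], [-0.0, 0.0, -1.0]]
ft_force: [-0.5, 0.5, 0.2]
grip_width: 0.0699
gripper_force: 0.0
```

Run:
```python
from h import *
s=env.observe();print(s['position'].round(4) if hasattr(s['position'],'round') else s['position'],np.round(s['tool_rot'],3),s['grip_width'],s['ft_force'],s['q'])
d=grab('wrist','w0');print(d['camera_matrix'],d['rvec'],d['tvec'])
```

```text
[ 0.516  -0.2744  0.1416] [[ 0.928  0.372  0.   ]
 [ 0.372 -0.928 -0.   ]
 [-0.     0.    -1.   ]] 0.06990479746566407 [-0.50106891  0.519179    0.15108544] [-3.95957232e+01  2.95740535e+01  7.68693653e+01 -1.44701692e-02
  7.35354135e+01  2.85794290e+01]
[[297.31863964   0.         255.58136635]
 [  0.         297.31863964 195.30864496]
 [  0.           0.           1.        ]] [-2.38014464  1.60941648  0.25176489] [-0.4459487   0.34579394  0.40954807]
```

View pics/w0.png

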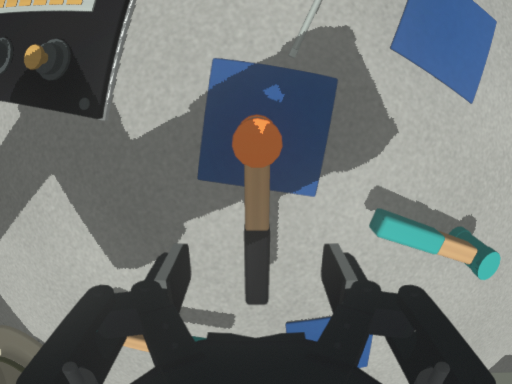

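The wrist view shows the handle vertical at u≈257, midway between the fingers at u≈190 and 322. The head top is at (257,142) and the brass pin at (36,57). I'll check these numbers by fisheye rays.

```bash
cat >> m.py <<'E'
def fray(d,uv,z):
    K=d['camera_matrix'];R=cv2.Rodrigues(np.array(d['rvec'],float))[0];t=np.array(d['tvec']).reshape(3)
    x=(np.array(uv)-K[:2,2])/K[0,0];r=np.hypot(*x);v=np.r_[x/r*np.sin(r),np.cos(r)]
    c=-R.T@t;w=R.T@v;return c+w*(z-c[2])/w[2]
E
python3 - <<'E'
from m import *
d=load('w0')
m,c,s=comp(d,(225,110,290,168),(0,150,60),(12,255,255));(c,r)=cv2.minEnclosingCircle(np.argwhere(m)[:,::-1].astype(np.float32));print('head',c,r,fray(d,c,.076),fray(d,(c[0]-r,c[1]),.076)-fray(d,(c[0]+r,c[1]),.076))
print('neck',fray(d,(257.5,200),.062),'grip end',fray(d,(257,300),.064))
m,c,s=comp(d,(20,35,50,72),(8,90,60),(30,255,255));print('brass',c,s,fray(d,c,.058))
m,c,s=comp(d,(190,50,345,200),(100,80,20),(130,255,255))
r=cv2.minAreaRect(np.argwhere(m)[:,::-1].astype(np.float32));b=cv2.boxPoints(r);print('pad',np.array([fray(d,q,.004) for q in b]).round(3),np.mean([fray(d,q,.004) for q in b],0))
E
```

```text
head (256.5, 141.5) 25.62235450744629 [ 0.56288579 -0.25525369  0.076     ] [-0.01345768  0.03349353  0.        ]
neck [ 0.51857067 -0.27398398  0.062     ] grip end [ 0.42873246 -0.30982106  0.064     ]
brass [34.50762527 56.56427015] [ 24  44  24  26 459] [ 0.56854134 -0.03564503  0.058     ]
pad [[ 0.498 -0.216  0.004]
 [ 0.615 -0.191  0.004]
 [ 0.644 -0.306  0.004]
 [ 0.527 -0.339  0.004]] [ 0.57079854 -0.26280115  0.004     ]
```

drive_tool --series '[[[0.001,0,0.015],0,0.07],[[0.0015,0,0.045],0,0.07],[[0.0015,0,0.075],0,0.07],[[0.0015,0,0.1],0,0.07],[[0.0015,0,0.11],0,0.07],[[0.0015,0,0.11],0,0.07],[[0.0015,0,0.11],0,0.0],[[0.0015,0,0.11],0,0.0],[[0.0015,0,0.11],0,0.0],[[0.0015,0,0.11],0,0.0],[[0.0015,0,0.11],0,0.0],[[0.0015,0,0.11],0,0.0],[[0.0015,0,0.11],0,0.0],[[0.0015,0,0.11],0,0.0]]' --newtons 120

```text
time_s: 2.75
position: [0.5182, -0.2734, 0.0324]
tool_rot: [[0.928, 0.372, 0.001], [0.372, -0.928, -0.001], [0.001, 0.002, -1.0]]
ft_force: [-0.6, 0.2, 5.4]
grip_width: 0.0186
gripper_force: 116.9
```

drive_tool --series '[[[0,0,-0.01],0,0.0],[[0,0,-0.03],0,0.0],[[0,0,-0.055],0,0.0],[[0,0,-0.08],0,0.0],[[0,0,-0.09],0,0.0],[[0.006,-0.014,-0.09],0,0.0],[[0.018,-0.042,-0.09],0,0.0],[[0.032,-0.075,-0.09],0,0.0],[[0.048,-0.11,-0.09],0,0.0],[[0.062,-0.144,-0.09],0,0.0],[[0.074,-0.172,-0.09],0,0.0],[[0.083,-0.192,-0.09],0,0.0],[[0.087,-0.202,-0.09],0,0.0],[[0.088,-0.204,-0.09],0,0.0],[[0.088,-0.204,-0.09],0,0.0],[[0.088,-0.204,-0.09],0,0.0]]'

```text
time_s: 4.35
position: [0.5235, -0.0519, 0.1211]
tool_rot: [[0.928, 0.371, -0.0], [0.371, -0.928, -0.0], [-0.0, 0.0, -1.0]]
ft_force: [0.4, 0.0, -2.7]
grip_width: 0.0184
gripper_force: 117.5
```

Run:
```python
from m import *
a=grab('top','t1');b=grab('wrist','w1');c=grab('side','s1')
cv2.imwrite('pics/v1.png',cv2.cvtColor(np.hstack([cv2.resize(b['img'],(400,300)),cv2.resize(c['img'][130:300,100:327],(400,300))]),cv2.COLOR_RGB2BGR))
```

```text
(no output)
```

View pics/v1.png

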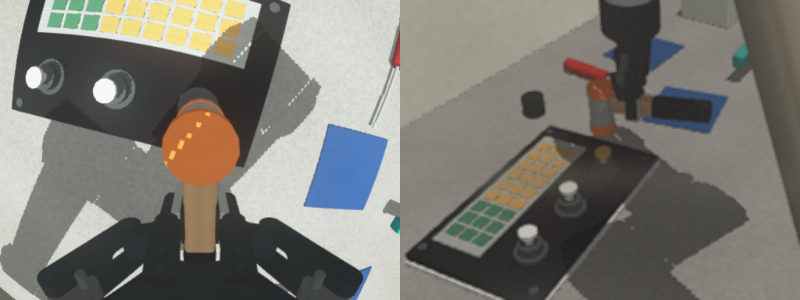

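The mallet is held level over the brass pin. In the wrist half of the picture the head is at (201,147), with the bushing just visible behind it. I'll check the alignment numerically.

Run:
```python
from m import *
d=load('w1')
m,c,s=comp(d,(195,125,320,245),(0,130,60),(12,255,255));(c,r)=cv2.minEnclosingCircle(np.argwhere(m)[:,::-1].astype(np.float32));print('head',c,r,s,fray(d,c,.1647),np.linalg.norm(fray(d,(c[0]-r,c[1]),.1647)-fray(d,(c[0]+r,c[1]),.1647)))
d=load('t1');P=pts(d)
m,c,s=comp(d,(190,150,240,200),(0,130,60),(12,255,255));print(c,s,ray(d,c,.1647),np.median(P[m],0))
d=load('s1');m,c,s=comp(d,(195,165,235,215),(0,130,60),(12,255,255));print('side top/bottom orange',c,s,ray(d,c,.16),np.median(pts(d)[m],0))
m,c,s=comp(d,(205,208,226,232),(8,90,50),(30,255,255));print('brass side',c,s,ray(d,c,.058))
```

```text
head (255.94918823242188, 181.58551025390625) 55.7330207824707 [ 207  126  100  112 7774] [ 0.57053218 -0.03223607  0.1647    ] 0.038928341576579754Traceback (most recent call last):
  File "<stdin>", line 5, in <module>
  File "m.py", line 10, in comp
    n,l,s,c=cv2.connectedComponentsWithStats(m);i=1+np.argmax(s[1:,4]);return (l==i),c[i],s[i]
                                                    ~~~~~~~~~^^^^^^^^^
    return _wrapfunc(a, 'argmax', axis=axis, out=out, **kwds)
    return bound(*args, **kwds)
ValueError: attempt to get argmax of an empty sequence
```

Head and pin agree within 3 mm. The face is at about z 0.093, so contact comes after about 33 mm of descent and home at about 49 mm.

drive_tool --series '[[[0,0,0.006],0,0.0],[[0,0,0.016],0,0.0],[[0,0,0.025],0,0.0],[[0,0,0.03],0,0.0],[[0,0,0.034],0,0.0],[[0,0,0.037],0,0.0],[[0,0,0.04],0,0.0],[[0,0,0.042],0,0.0],[[0,0,0.044],0,0.0],[[0,0,0.044],0,0.0]]'

```text
time_s: 5.5
position: [0.5234, -0.0511, 0.0778]
tool_rot: [[0.928, 0.372, 0.0], [0.372, -0.928, -0.0], [0.0, 0.0, -1.0]]
ft_force: [-1.9, 0.4, 2.6]
grip_width: 0.0179
gripper_force: 118.5
```

drive_tool --series '[[[0,0,0.002],0,0.0],[[0,0,0.004],0,0.0],[[0,0,0.0055],0,0.0],[[0,0,0.007],0,0.0],[[0,0,0.007],0,0.0]]'

```text
time_s: 6.0
position: [0.5235, -0.0512, 0.0721]
tool_rot: [[0.928, 0.373, 0.001], [0.373, -0.928, -0.001], [0.001, 0.001, -1.0]]
ft_force: [-10.0, -1.3, 17.1]
grip_width: 0.0179
gripper_force: 120.7
```

Run:
```python
from m import *
c=grab('side','s2');b=grab('wrist','w2')
cv2.imwrite('pics/v2.png',cv2.cvtColor(np.hstack([cv2.resize(b['img'],(400,300)),cv2.resize(c['img'][165:265,150:283],(400,300))]),cv2.COLOR_RGB2BGR))
```

```text
(no output)
```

View pics/v2.png

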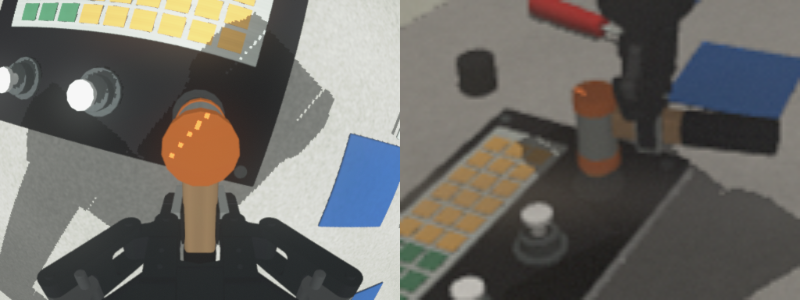

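The mallet is down on the bushing: the implied face height is 0.0437 and the push is about 20 N. I'll give it a small extra press and then lift.

drive_tool --series '[[[0,0,0.0015],0,0.0],[[0,0,0.003],0,0.0],[[0,0,0.003],0,0.0]]'

```text
time_s: 6.4
position: [0.5233, -0.0515, 0.0714]
tool_rot: [[0.928, 0.373, 0.003], [0.373, -0.928, -0.002], [0.002, 0.003, -1.0]]
ft_force: [-18.9, -0.8, 41.4]
grip_width: 0.018
gripper_force: 124.4
```

drive_tool --series '[[[0,0,-0.004],0,0.0],[[0,0,-0.012],0,0.0],[[0,0,-0.025],0,0.0],[[0,0,-0.04],0,0.0],[[0,0,-0.055],0,0.0],[[0,0,-0.06],0,0.0],[[-0.006,0.014,-0.06],0,0.0],[[-0.018,0.042,-0.06],0,0.0],[[-0.032,0.075,-0.06],0,0.0],[[-0.047,0.11,-0.06],0,0.0],[[-0.061,0.144,-0.06],0,0.0],[[-0.073,0.172,-0.06],0,0.0],[[-0.08,0.192,-0.06],0,0.0],[[-0.083,0.202,-0.06],0,0.0],[[-0.083,0.204,-0.06],0,0.0],[[-0.083,0.204,-0.06],0,0.0]]'

```text
time_s: 8.0
position: [0.5225, -0.2705, 0.127]
tool_rot: [[0.928, 0.373, -0.0], [0.373, -0.928, 0.001], [-0.0, -0.001, -1.0]]
ft_force: [-0.1, 0.7, -2.2]
grip_width: 0.0182
gripper_force: 117.5
```

Run:
```python
from m import *
d=grab('top','t3');P=pts(d);w=grab('wrist','w3');s=grab('side','s3')
for nm,box,lo,hi in [('brass',(203,168,228,192),(8,90,60),(30,255,255)),('sa',(174,175,195,194),(0,0,150),(179,60,255)),('sb',(143,178,164,198),(0,0,150),(179,60,255))]:
  m,c,st=comp(d,box,lo,hi);print(nm,c.round(1),st[4],np.median(P[m],0).round(4),np.percentile(P[m][:,2],90).round(4))
m,c,st=comp(s,(200,208,230,236),(8,90,50),(30,255,255));print('brass side',c,st,np.percentile(pts(s)[m],[50,90],axis=0).round(4))
cv2.imwrite('pics/v3.png',cv2.cvtColor(np.hstack([cv2.resize(w['img'],(400,300)),cv2.resize(s['img'][130:280,150:350],(400,300))]),cv2.COLOR_RGB2BGR))
```

```text
brass [215.  179.5] 60 [ 0.5677 -0.0315  0.0435] 0.0469
sa [183.7 183.2] 51 [0.5566 0.0574 0.0582] 0.0603
sb [152.9 187.3] 52 [0.546  0.1471 0.0552] 0.0583
brass side [215.20454545 219.68181818] [211 217   9   7  44] [[ 0.5671 -0.0289  0.045 ]
 [ 0.5749 -0.0222  0.0466]]
```

View pics/v3.png

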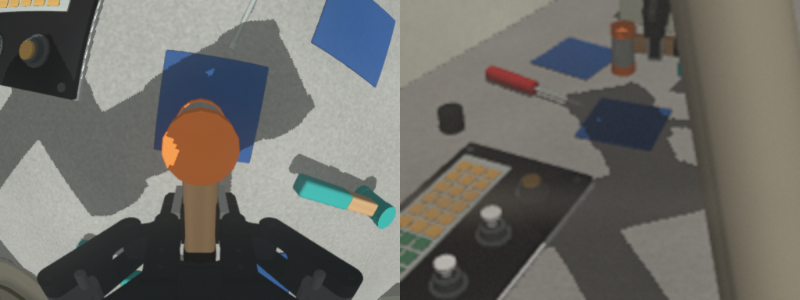

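The brass head top now reads about 0.044–0.045, so it is home, and the silver pins are still up at about 0.060. Next I'll lower the mallet to the pad.

drive_tool --series '[[[0,0.004,0.01],0,0.0],[[0,0.009,0.03],0,0.0],[[0,0.009,0.055],0,0.0],[[0,0.009,0.075],0,0.0],[[0,0.009,0.085],0,0.0],[[0,0.009,0.089],0,0.0],[[0,0.009,0.092],0,0.0],[[0,0.009,0.094],0,0.0],[[0,0.009,0.094],0,0.0]]'

```text
time_s: 9.05
position: [0.526, -0.2798, 0.0338]
tool_rot: [[0.928, 0.372, 0.001], [0.372, -0.928, -0.001], [0.0, 0.001, -1.0]]
ft_force: [0.3, -0.3, -2.3]
grip_width: 0.0184
gripper_force: 117.6
```

drive_tool --series '[[[0,0,0.001],0,0.0],[[0,0,0.0015],0,0.0],[[0,0,0.002],0,0.0],[[0,0,0.002],0,0.0]]'

```text
time_s: 9.45
position: [0.5259, -0.2799, 0.0325]
tool_rot: [[0.928, 0.372, 0.001], [0.372, -0.928, -0.001], [0.001, 0.001, -1.0]]
ft_force: [-3.7, 0.8, 6.1]
grip_width: 0.0182
gripper_force: 119.2
```

The face is on the pad, with about 6 N of contact. I'll open gently and retreat straight up.

drive_tool --series '[[[0,0,0],0,0.024],[[0,0,0],0,0.03],[[0,0,0],0,0.045],[[0,0,0],0,0.06],[[0,0,0],0,0.07],[[0,0,0],0,0.07],[[0,0,0],0,0.07],[[0,0,-0.01],0,0.07],[[0,0,-0.03],0,0.07],[[0,0,-0.06],0,0.07],[[0,0,-0.09],0,0.07],[[0,0,-0.12],0,0.07],[[0,0,-0.14],0,0.07],[[0,0,-0.15],0,0.07],[[0,0,-0.15],0,0.07],[[0,0,-0.15],0,0.07],[[0,0,-0.15],0,0.07]]'

```text
time_s: 11.15
position: [0.5254, -0.2794, 0.18]
tool_rot: [[0.928, 0.372, -0.002], [0.372, -0.928, 0.001], [-0.001, -0.002, -1.0]]
ft_force: [0.4, -0.1, -0.3]
grip_width: 0.0698
gripper_force: 0.0
```

Run:
```python
from m import *
w=grab('wrist','w4');s=grab('side','s4')
cv2.imwrite('pics/v4.png',cv2.cvtColor(np.hstack([cv2.resize(w['img'],(400,300)),cv2.resize(s['img'][130:280,150:350],(400,300))]),cv2.COLOR_RGB2BGR))
```

```text
(no output)
```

View pics/v4.png

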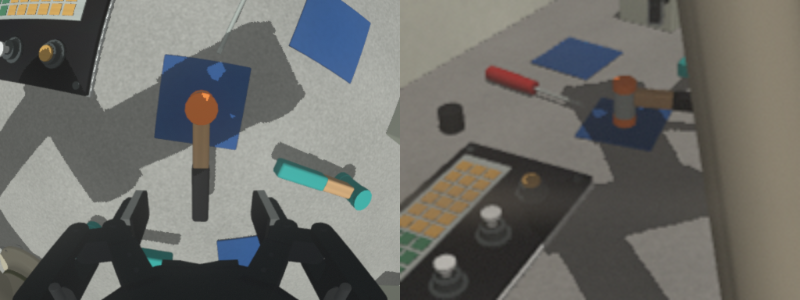

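The mallet stands upright, centred on the blue pad (wrist view, head at (201,108)). The gripper is clear, the brass pin is down and the silver pins are up.

```bash
python3 -c "
from rig import env
print(env.close_job())"
```

```text
the job is handed in; nothing more can be done
None
```

The job is handed in (no verdict was returned): the last pictures show the brass pin driven home, both silver pins standing, and the mallet released upright on the leftmost blue pad, at about 11 s of the 38 s allowed.

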